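# Feel the bore, then seat the stake

## Task

First feel down the bore of the stake holder with the drift, right through to its lower end: if the broken-off shank of the old stake is still stuck in there, push it out of the bottom into the pocket; put the drift back in its hole in the stand. Then stand the dome-headed stake that lies on the bench upright on its foot and let go of it, so that you can take it again straight by the head, and seat it fully home in the holder's bore. Leave the other stakes and the things around the work where they are.

Things in the scene. Friction and masses are not known exactly. Their poses are not given: they have to be found in the camera images.
- holder: Stake holder, fixed: dark steel block 50 x 50 mm, its top face 66 mm above the bench, on a square foot 84 x 84 x 8 mm. Origin at the centre of the foot's underside on the bench, z up, x and y along the block's sides. A round bore runs down through the block on the z axis into a pocket (8 to 28 mm above the bench, open along x). A broken-off shank (slug 19.6 mm wide, 16 mm long) may be stuck in the bore.
- bore (a point): Centre of the bore's mouth in the top face, 66 mm above the bench, axes as the holder's. Bore 21.5 mm wide, chamfer 2 mm, 38 mm long, open below. The top of the broken shank may be anywhere from 14 mm below the mouth to already through; it yields to a steady push down of about 5 N, stays where pushed, and stops on the pocket's floor with its top 40 mm below the mouth.
- drift: Drift: round steel rod 105 mm long, standing loosely in the stand. Origin at the centre of its lower tip, z along the rod to its head. 12 mm wide from the tip to 60 mm (tip tapered to 9 mm), 14 mm wide with a knurled band from 62 to 100 mm, domed at the top; 0.09 kg.
- stand: Wooden stand on the bench, fixed, 50 mm (x) by 110 mm (y), 45 mm high. Origin at the centre of its underside, z up. Three round holes in a row along y, 35 mm deep: the drift's at y = +35 mm, the flat-headed stake's at 0, the cone-headed stake's at -35 mm.
- drift_hole (a point): Centre of the mouth of the drift's hole in the stand's top face, 45 mm above the bench; the hole is 15.5 mm wide with a 2 mm chamfer, 35 mm deep, and the drift stands on its floor.
- dome_stake: Stake to be seated, plain steel, 68 mm long, 0.19 kg, lying on a flat of its collar and the foot's edge, axis 10 mm above the bench at the foot, 14 mm at the collar. Origin: centre of the flat foot; z from foot to head. Round shank 20 mm wide, 0 to 34 mm, edge chamfered; hexagon collar 28 mm across flats to 42 mm; neck 14 mm wide to 50 mm. It can stand on its foot; centre of mass 35 mm up.
- flat_stake: Another stake, with a flat head 34 mm wide, 58 mm long, standing in the stand's middle hole up to its collar. Origin at its foot, 10 mm above the bench. To be left there.
- cone_stake: Another stake, with a pointed cone head, 74 mm long, standing in the stand's last hole up to its collar. Origin at its foot, 10 mm above the bench. To be left there.
- eye_loupe: Black eye loupe, 41 mm wide, 30 mm high, standing on the bench to the right. Origin under its centre. A bystander. About 0.05 m to its left begins the space under the bench lamp's long black hood, which hangs 0.45 m above the bench over the whole right side (nearest corner at world x 0.62, y -0.15 m): keep the wrist clear of it and do not lean the hand to the right.
- saw_blade_box: Small card box 40 x 62 x 17 mm lying on the bench behind the work. Origin under its centre. A bystander.
- brass_brush: Wooden-handled brush 150 mm long, 18 mm wide, 21 mm high, lying on the bench behind the work, to the right. Origin under its centre. A bystander.
- stake_head (a point): Middle of the dome-headed stake's head, on its axis 56 mm from the foot, axes as the stake's. The head is 26 mm wide with straight round sides from 51 to 60 mm and a low dome up to 68 mm. When the stake is seated fully home its collar rests on the holder's top face, so that the foot is 34 mm below the bore's mouth.
- powder_jar: White plastic jar, 41 mm wide, 100 mm high, standing on the bench behind the stand. Origin under its centre. A bystander.
Things that resemble listed ones, but are neither listed nor needed, are in the scene too. What is shaped like the dome_stake but blue or pink is not meant.

How it is judged (in metres and radians):
On the way, in this order (a step that is already met when the one before it is completed fails the run):
1. the drift has been pushed down the bore to its lower end (z of drift in the frame of bore below -0.0365 m and horizontal distance between drift and bore below 0.009 m), for 0.1 s.
2. the dome-headed stake stands upright on its foot on the bench, let go (angle between dome_stake's own z axis and vertical below 0.1 rad and height (world z) of dome_stake below 0.006 m and contact force between dome_stake and the fingers below 0.05 N and linear speed of dome_stake below 0.03 m/s), for 0.1 s.
At the end, for the whole second after the job is handed in: The dome-headed stake stands in the bore within 3 mm of its axis and 0.06 rad of upright, its foot at least 32 of 34 mm below the mouth; the drift stands in its stand hole, tip within 6 mm of the axis, at least 28 of 35 mm deep, within 0.12 rad of upright; both at rest (horizontal distance between dome_stake and bore below 0.003 m and z of dome_stake in the frame of bore below -0.032 m and angle between dome_stake's own z axis and vertical below 0.06 rad and linear speed of each of dome_stake, drift below 0.02 m/s and horizontal distance between drift and drift_hole below 0.006 m and z of drift in the frame of drift_hole below -0.028 m and angle between drift's own z axis and vertical below 0.12 rad); the robot touches nothing.
It fails at once if one of the other two stakes is moved more than 20 mm (distance of any of flat_stake, cone_stake from where it was at the start of the episode above 0.02 m).
It fails at once if the eye loupe, the card box, the brush or the white jar is moved more than 30 mm (distance of any of eye_loupe, saw_blade_box, brass_brush, powder_jar from where it was at the start of the episode above 0.03 m).
It also fails if it takes over 61 s, if anything falls off the work surface, if the arm or the gripper's body presses on something with over 40 N, if the wrist force passes 120 N, or if a joint passes its speed limit or range.

## Robot

A 6-joint arm with a two-finger parallel gripper is mounted at the origin on a cart in front of the work surface, level with it; the furniture and walls round the work are solid. World frame = base frame: x ahead of the robot, y to its left, z up, the work surface at z = 0. Lengths are in m, angles in degrees, forces in N, time in s.
With the tool pointing down it reaches from about 0.35 to 0.85 m from the base axis. Payload 8.1 kg.
Tool frame: the origin (TCP) lies midway between the tips of the shut fingers; the grasp point (between the pads) lies arm.grasp_offset behind it (arm.grasp_offset is the distance from the TCP to the grasp point, in m); z points along the fingers, y is the direction in which the jaws open and shut (so a half turn about z gives the same grasp; the last joint's range is limited). The gripper opens to 93 mm and grips with 3 to 60 N. Pads are 15 mm wide; open, the fingers measure 128 mm over their backs; the gripper's body (75 mm by 188 mm) begins 65 mm behind the grasp point.
Start: joints at [-77.659, 7.471, 85.268, -0, 87.261, -4.893], TCP at [0.178, -0.573, 0.219] pointing down, gripper open.
Joint ranges: [-169.43, 169.43], [-51.17, 129.36], [1.28, 143.12], [-76.62, 256.62], [0, 156.53], [-152.29, 152.29]. Speed limits (degrees/s): [136.94, 136.94, 159.86, 180, 180, 180].

## Interface

Orientations are given as a 3x3 rotation matrix whose columns are the frame's x, y, z axes.
In Python, from bench import arm gives the robot as it stands. The module is installed in compiled form; this text tells all that it offers.
- The arm moves only by the tool play_rows, never from a script. Its argument "steps" is a list that holds one entry, the list of rows, each a list of 7 numbers: the shift along the tool's x, y, z in m, then the turn, a rotation vector about the tool's x, y, z in degrees, then the opening, from 0 (shut) to 1 (fully open). A call has exactly 10 rows; each row is the pose to reach, as a shift and turn from the pose commanded when the call began, along the tool's axes at that moment; what a row does not reach only later rows make up. A row lasts 1/8 s, in which the tool goes at most 62.5 mm and 10.7 degrees, less where a joint would pass 70% of its speed; a pose out of reach is approached as far as the arm can. A call with a gripper value outside its range is refused whole. The fingers move at their own pace and stop on an object; "force" is the grip in N (left out, the last holds). Time passes only in rows, so rows that repeat a pose let the fingers close, or fill a call up. It gives the time, the measured TCP pose, the force and the opening at its end, in the units of the state.
- arm.sense(): the state, without advancing time (a new reading comes with each control period).
- arm.capture(name): name is "scene" or "top" or "wrist"; returns a dict with "color" (400x640x3 uint8, blue, green, red), "depth" (400x640 float32, m along the optical axis (not along the pixel's ray), 0 where there is no reading), "fx", "fy", "cx", "cy" (pixels), "extrinsics" (4x4, takes a point from world to camera coordinates); the wrist camera has in their place "T_tool_cam" (4x4, takes a point from camera to tool coordinates, whose origin is the TCP and whose axes are the flange's). Camera axes: x right, y down, z forward; pixel columns grow to the right and rows downward; lengths in m; the calibration is good to about 2 mm. The wrist camera is an equidistant fisheye: a pixel r from the principal point sees the ray r / f radians off the axis. A picture is of the moment at which its call begins: read the wrist's pose just before it.
- arm.finish_job(): hands the job in, once; it reports no verdict.
The state is a dict: "time": time; "joint_positions": joint angles; "joint_vel": joint speeds; "joint_efforts": joint torques, N m; "eef_pos": TCP position; "eef_rot": TCP orientation; "ft_force": force on the tool from outside, world axes, zero at the start; "moment": the same for the moment, N m; "grip_width": opening from 0.0 (shut) to 1.0 (fully open).
Only numpy, scipy, OpenCV 4.12 (cv2) and the standard library are available. Lean on these libraries where they do the work, as an engineer would, in place of code of your own. Each camera call takes 0.05 s, during which the arm holds its last target. There are 200 camera calls.

## Working session

There is one attempt and no reset: what is moved stays moved. The work goes in short steps, Python scripts to look and compute and a tool call to move; the robot and the scene stay as the last step left them, time stands still between calls to the robot, and variables do not carry over. Pictures are saved under pics/ and viewed, about 8 in all and at most 12, crops included, and the job is handed in when it is done.

Besides the shell and the picture viewer there is one more tool, called as name(argument=value, ...) on one line, values as JSON. play_rows: Moves the arm, as the interface text tells. Its arguments: {"type":"object","properties":{"steps":{"type":"array","items":{"type":"array","items":{"type":"array","items":{"type":"number"}}}},"force":{"type":"number"}},"required":["steps"]}

```bash
mkdir -p pics; ls; cat > h.py <<'E'
import numpy as np,cv2,pickle
from bench import arm
def cap(n,f=None):
    s=arm.sense(); c=arm.capture(n); c['s']=s
    if f: cv2.imwrite('pics/'+f+'.png',c['color']); pickle.dump(c,open('pics/'+f+'.pkl','wb'))
    return c
def ld(f): return pickle.load(open('pics/'+f+'.pkl','rb'))
def ray(c,u,v):
    x=(u-c['cx'])/c['fx'];y=(v-c['cy'])/c['fy']
    if 'extrinsics' in c:
        E=c['extrinsics'];R=E[:3,:3].T;o=-R@E[:3,3];d=R@np.array([x,y,1.])
        return o,d
    r=np.hypot(x,y);k=np.sin(r)/r if r>1e-9 else 1.
    d=np.array([x*k,y*k,np.cos(r)])
    T=c['T_tool_cam'];R=np.array(c['s']['eef_rot']);p=np.array(c['s']['eef_pos'])
    return p+R@T[:3,3],R@T[:3,:3]@d
def onz(c,u,v,z):
    o,d=ray(c,u,v);return o+d*(z-o[2])/d[2]
def cloud(c):
    v,u=np.mgrid[0:400,0:640];d=c['depth']
    P=np.stack([(u-c['cx'])/c['fx']*d,(v-c['cy'])/c['fy']*d,d],-1)
    E=c['extrinsics'];W=(P-E[:3,3])@E[:3,:3];W[d==0]=np.nan;return W
E
python3 - <<'E'
from h import *
for n in('scene','top','wrist'):
    c=cap(n,n+'0'); 
    if 'extrinsics' in c:
        E=c['extrinsics'];print(n,c['fx'],c['cx'],c['cy'],-E[:3,:3].T@E[:3,3],E[:3,:3].round(2).tolist())
    else: print(c['fx'],c['T_tool_cam'])
print(arm.grasp_offset,arm.sense())
a=np.vstack([cv2.imread('pics/scene0.png'),])
E
```

```text
pics
scene 398.35166050945514 322.7523496419896 199.09281099851037 [-0.03594045 -0.41592161  0.5169499 ] [[0.53, -0.85, -0.02], [-0.44, -0.26, -0.86], [0.72, 0.46, -0.51]]
top 381.89567288286594 320.6312304400964 194.64165740513548 [ 0.44332846 -0.04482057  0.90457084] [[0.01, -1.0, -0.0], [-0.98, -0.01, -0.18], [0.18, 0.0, -0.98]]
309.70691628693146 [[ 1.56200980e-03 -9.60662636e-01 -2.77713629e-01  7.83888174e-02]
 [ 9.99998642e-01  1.64635913e-03 -7.05331790e-05 -5.59744227e-04]
 [ 5.24974960e-04 -2.77713142e-01  9.60663903e-01 -1.66647029e-01]
 [ 0.00000000e+00  0.00000000e+00  0.00000000e+00  1.00000000e+00]]
0.0188 {'time': 0.15, 'joint_positions': array([-7.76583773e+01,  7.50649076e+00,  8.53145731e+01,  1.00724217e-03,
        8.72624655e+01, -4.89315245e+00]), 'joint_vel': array([-0.08360881, -0.07250183, -0.22616572, -0.16945487,  0.04388025,
       -0.05053155]), 'joint_efforts': array([ 1.41734665e-03, -5.60476720e+01, -4.92335558e+01,  7.69327045e-02,
        3.06617143e-02, -8.29439182e-05]), 'eef_pos': array([ 0.17770434, -0.57261627,  0.21781823]), 'eef_rot': array([[ 9.55098982e-01,  2.96286766e-01, -2.94449478e-04],
       [ 2.96286878e-01, -9.55097925e-01,  1.42792360e-03],
       [ 1.41846781e-04, -1.45104990e-03, -9.99998937e-01]]), 'ft_force': array([-0.18529593, -0.42581518,  0.65475053]), 'moment': array([-0.04984463, -0.01892325,  0.00088042]), 'grip_width': 0.9984788378478857}
```

View pics/top0.png

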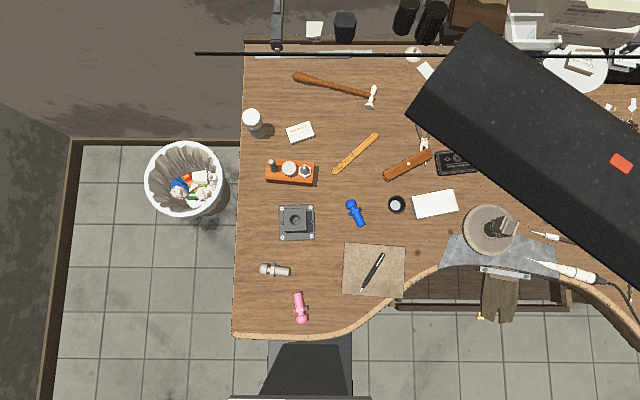

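View pics/scene0.png

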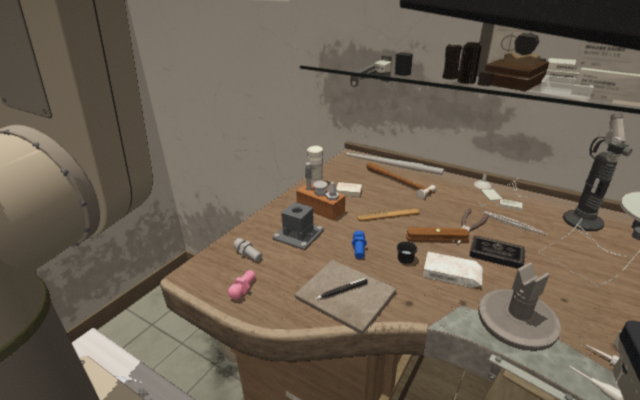

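Top view: grey stake at (275,270) is the candidate. The pink one (301,307) and blue one (355,212) are the decoys. Holder is at (297,222), stand at (290,171) with the drift at its left end. Next a close crop.

```bash
python3 - <<'E'
from h import *
t=ld('top0');s=ld('scene0')
a=cv2.resize(t['color'][150:290,250:330],None,fx=4,fy=4,interpolation=cv2.INTER_CUBIC)
b=cv2.resize(s['color'][145:275,225:355],None,fx=3.4,fy=3.4,interpolation=cv2.INTER_CUBIC)
o=np.zeros((560,770,3),np.uint8);o[:560,:320]=a;o[:442,325:767]=b;cv2.imwrite('pics/crop1.png',o)
W=cloud(t)
for u,v in[(275,270),(262,268),(287,271),(297,222),(284,215),(272,163),(290,168),(305,170)]: print(u,v,W[v,u].round(4))
print(onz(t,275,270,.012),onz(t,297,222,.066))
E
```

```text
275 270 [0.4273 0.0586 0.0218]
262 268 [0.4316 0.0872 0.0285]
287 271 [0.4253 0.0316 0.0188]
297 222 [0.5349 0.0096 0.0409]
284 215 [0.5478 0.0373 0.0636]
272 163 [0.6531 0.0608 0.1138]
290 168 [0.6546 0.0262 0.0656]
305 170 [ 0.6472 -0.0083  0.078 ]
[0.42714007 0.05973787 0.012     ] [0.5322467  0.00802316 0.066     ]
```

View pics/crop1.png

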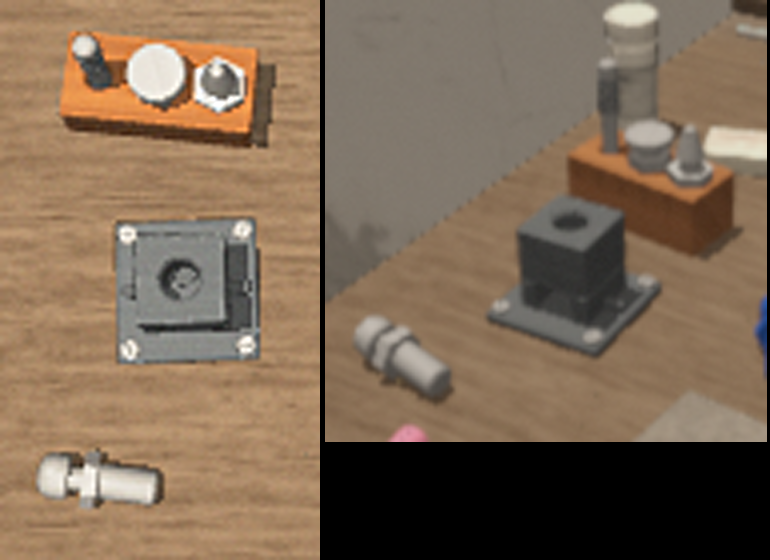

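Crop: plain grey stake with collar and domed head on the left (+y), foot on the right. The holder bore is at top px (295,220) and the drift stands at the stand's left end, head at px (271,161). Now the offset for a viewing pose with jaws along world x.

```bash
cat >> h.py <<'E'
from scipy.spatial.transform import Rotation as Ro
Y90=np.array([[0,1.,0],[1,0,0],[0,0,-1]])
def go(p,R=Y90,base=None):
    "shift/turn from the commanded (≈measured) pose, tool axes"
    s=arm.sense() if base is None else base
    A=np.array(s['eef_rot']);d=A.T@(np.array(p)-np.array(s['eef_pos']))
    r=Ro.from_matrix(A.T@R).as_rotvec(degrees=True)
    print('shift',d.round(4),'turn',r.round(2))
E
python3 -c "
from h import *
go([.52,.0,.25])"
```

```text
shift [ 0.4966 -0.4455 -0.0315] turn [-7.000e-02 -6.000e-02 -7.277e+01]
```

play_rows(steps=[[[0.4966,-0.4455,-0.0315,0,0,-72.8,0.6],[0.4966,-0.4455,-0.0315,0,0,-72.8,0.6],[0.4966,-0.4455,-0.0315,0,0,-72.8,0.6],[0.4966,-0.4455,-0.0315,0,0,-72.8,0.6],[0.4966,-0.4455,-0.0315,0,0,-72.8,0.6],[0.4966,-0.4455,-0.0315,0,0,-72.8,0.6],[0.4966,-0.4455,-0.0315,0,0,-72.8,0.6],[0.4966,-0.4455,-0.0315,0,0,-72.8,0.6],[0.4966,-0.4455,-0.0315,0,0,-72.8,0.6],[0.4966,-0.4455,-0.0315,0,0,-72.8,0.6]]])

```text
time: 1.4
eef_pos: [0.4988, -0.0352, 0.2482]
eef_rot: [[-0.001, 1.0, 0.0], [1.0, 0.001, -0.0], [-0.0, 0.0, -1.0]]
ft_force: [0.5, -0.9, -0.0]
grip_width: 0.599
```

play_rows(steps=[[[0.04,0.08,0.02,0,0,0,0.6],[0.04,0.08,0.02,0,0,0,0.6],[0.04,0.08,0.02,0,0,0,0.6],[0.04,0.08,0.02,0,0,0,0.6],[0.04,0.08,0.02,0,0,0,0.6],[0.04,0.08,0.02,0,0,0,0.6],[0.04,0.08,0.02,0,0,0,0.6],[0.04,0.08,0.02,0,0,0,0.6],[0.04,0.08,0.02,0,0,0,0.6],[0.04,0.08,0.02,0,0,0,0.6]]])

```text
time: 2.65
eef_pos: [0.5781, 0.0029, 0.2281]
eef_rot: [[-0.001, 1.0, -0.0], [1.0, 0.001, 0.0], [0.0, -0.0, -1.0]]
ft_force: [-0.6, -0.1, 0.3]
grip_width: 0.598
```

```bash
python3 - <<'E'
from h import *
c=cap('wrist','w1');print(c['s']['eef_pos'],c['cx'],c['cy'],c['s']['ft_force'])
cv2.imwrite('pics/w1b.png',cv2.resize(c['color'],None,fx=1.25,fy=1.25))
E
```

```text
[0.57805395 0.00287629 0.22807705] 321.1223251314347 200.01214435337124 [-0.57268787 -0.09945703  0.29205859]
```

View pics/w1b.png

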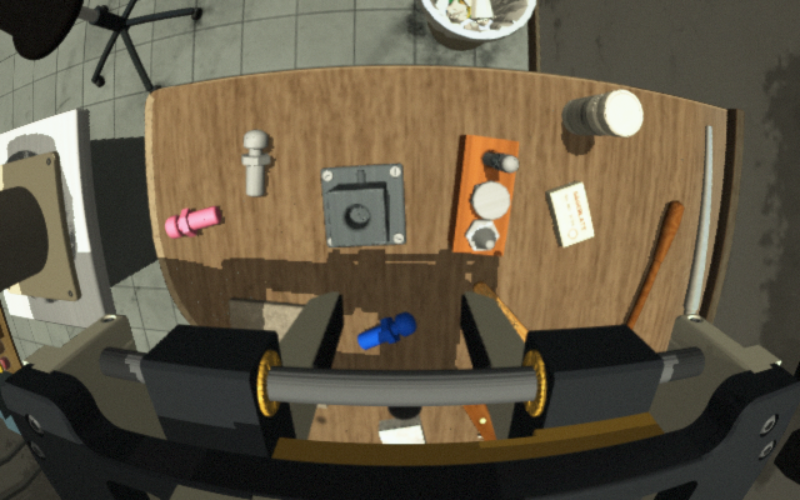

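Wrist view (800-px scale): drift head at (510,163), bore at (358,215), flat stake head (490,200), cone stake (482,235), grey stake head-up from (255,195) to (255,138). Measuring these numerically.

```bash
python3 - <<'E'
from h import *
w=ld('w1');t=ld('top0')
def blob(c,u,v,r,f,nm):
    u,v=int(u),int(v);roi=c['color'][v-r:v+r+1,u-r:u+r+1]
    hsv=cv2.cvtColor(roi,cv2.COLOR_BGR2HSV);m=f(hsv).astype(np.uint8)
    n,L,S,C=cv2.connectedComponentsWithStats(m)
    k=1+np.argmax(S[1:,4]);p=C[k]+[u-r,v-r];print(nm,p.round(1),S[k]);return p
br=lambda h:(h[...,2]>150)&(h[...,1]<60)
p=blob(w,408,130,9,br,'drift w');print(onz(w,*p,.112))
p=blob(t,271,161,6,br,'drift t');print(onz(t,*p,.112))
p=blob(w,392,160,16,br,'flat w');print(onz(w,*p,.068))
p=blob(t,290,168,10,br,'flat t');print(onz(t,*p,.068))
for f,n in((lambda h:h[...,2]<70,'bore'),):
    p=blob(w,286,172,12,f,n+' w');print(onz(w,*p,.066))
    p=blob(t,295,220,8,f,n+' t');print(onz(t,*p,.066))
# dark block top by grey print
g=cv2.cvtColor(w['color'],cv2.COLOR_BGR2GRAY);print(g[160:186,274:300:1])
# orange
h=cv2.cvtColor(w['color'],cv2.COLOR_BGR2HSV);m=((h[...,0]<14)&(h[...,1]>190)&(h[...,2]>170)).astype(np.uint8);m[:,:350]=0;m[210:]=0;m[:,425:]=0
cs=max(cv2.findContours(m,0,2)[0],key=cv2.contourArea)
pts=np.array([onz(w,*q[0],.045)[:2] for q in cv2.convexHull(cs)],np.float32);r=cv2.minAreaRect(pts);print(r)
E
```

```text
drift w [408.5 130.6] [  4   4  12  12 119]
[0.66017507 0.06683342 0.112     ]
drift t [270.6 161. ] [ 3  4  6  5 25]
[0.65788055 0.06422152 0.112     ]
flat w [392.7 160.2] [  3   1  29  32 690]
[0.65656195 0.0317501  0.068     ]
flat t [288.5 167.6] [  2   3  14  14 160]
[0.65479719 0.02941224 0.068     ]
bore w [282.6 175.5] [  1   3  20  21 151]
[0.53715457 0.01380305 0.066     ]
bore t [292.8 217.5] [ 3  3  9  7 26]
[0.54221655 0.01738622 0.066     ]
[[121 119 116 116 118 117 117 116 123 123 120 119 117 114 116 112 116 122
  121 119 117 117 114 119 117 117]
 [120 121 118 118 117 113 115 120 120 123 123 117 113 116 117 115 117 118
  116 116 116 118 118 114 118 117]
 [122 122 119 116 114 115 116 111 115 116 114 109 109 109 113 113 117 116
  116 113 116 120 119 118 119 117]
 [121 122 120 117 116 112 106  96  93  78  67  61  67  77  87 100 113 113
  119 119 117 119 114 117 116 115]
 [121 120 122 114 106  98  90  79  75  66  62  60  59  67  80  83  93 102
  111 118 117 120 115 116 116 118]
 [120 121 115 104  86  81  69  64  66  68  62  60  62  74  90  68  77  89
   99 108 117 117 115
[... 1606 characters left out ...]
 39  36
   48  68  90 104 114 116 116 115]
 [121 118 112  97  83  67  47  42  37  37  38  43  37  37  44  37  40  54
   77  94 103 111 117 115 110 115]
 [117 115 116 104  94  84  73  59  51  37  40  40  42  44  52  55  59  74
   87 104 109 115 117 117 111 114]
 [117 118 122 114 107  99  89  80  64  67  65  64  65  70  76  81  83  90
   99 106 114 117 116 116 114 114]
 [117 116 115 121 113 109 102  98  95  92  85  86  87  91  95 101 102 108
  109 117 117 116 119 117 119 114]
 [116 121 120 118 116 116 110 108 106 100 100 103 103 102 102 106 112 113
  114 116 117 113 116 118 117 115]]
((0.6319777965545654, 0.0008201110758818686), (0.0011827757116407156, 0.0023968734312802553), 2.19474720954895)
```

```bash
python3 - <<'E'
from h import *
w=ld('w1');t=ld('top0')
print('jar',onz(w,489,91,.1)); print('bore',onz(w,285.6,173,.066),onz(t,294.8,219.5,.066))
go([.659,.0655,.16],base=dict(eef_pos=w['s']['eef_pos'],eef_rot=w['s']['eef_rot']))
E
```

```text
jar [0.75231171 0.11362139 0.1       ]
bore [0.54046597 0.01655784 0.066     ] [0.53773501 0.01298154 0.066     ]
shift [0.0626 0.081  0.0681] turn [-0.01 -0.    0.04]
```

play_rows(steps=[[[0.0626,0.081,0.068,0,0,0,0.6],[0.0626,0.081,0.068,0,0,0,0.6],[0.0626,0.081,0.068,0,0,0,0.6],[0.0626,0.081,0.068,0,0,0,0.6],[0.0626,0.081,0.068,0,0,0,0.6],[0.0626,0.081,0.068,0,0,0,0.6],[0.0626,0.081,0.068,0,0,0,0.6],[0.0626,0.081,0.068,0,0,0,0.6],[0.0626,0.081,0.068,0,0,0,0.6],[0.0626,0.081,0.068,0,0,0,0.6]]])

```text
time: 3.95
eef_pos: [0.659, 0.0655, 0.16]
eef_rot: [[-0.001, 1.0, -0.0], [1.0, 0.001, 0.0], [0.0, -0.0, -1.0]]
ft_force: [-0.4, -0.6, -0.3]
grip_width: 0.601
```

```bash
python3 - <<'E'
from h import *
c=cap('wrist','w2');t=cap('top','t2');print(c['s']['eef_pos'])
a=cv2.resize(c['color'][100:320,160:480],None,fx=2.4,fy=2.4)
cv2.imwrite('pics/w2b.png',a)
E
```

```text
[0.65900112 0.06554702 0.1600302 ]
```

View pics/w2b.png

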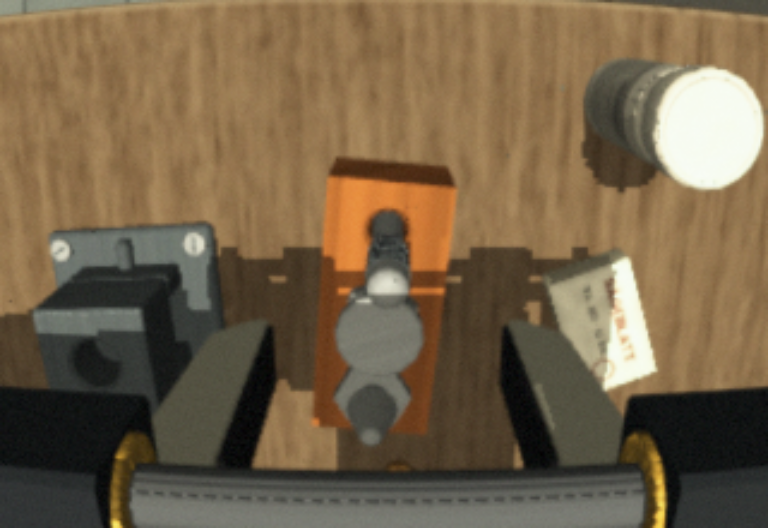

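```bash
python3 - <<'E'
from h import *
c=ld('w2')
for q,z in(((388,283),.112),((388,225),.045),((380,338),.068),((97,360),.066)): print(q,onz(c,q[0]/2.4+160,q[1]/2.4+100,z))
E
```

```text
(388, 283) [0.66035516 0.06806385 0.112     ]
(388, 225) [0.66047646 0.06853687 0.045     ]
(380, 338) [0.65750981 0.03040152 0.068     ]
(97, 360) [0.54170529 0.01718195 0.066     ]
```

Drift stands upright (head and foot rays agree) and lies between the fingers. Going down and closing on it.

play_rows(steps=[[[0.0015,0.001,0.03,0,0,0,0.6],[0.0015,0.001,0.06,0,0,0,0.6],[0.0015,0.001,0.082,0,0,0,0.6],[0.0015,0.001,0.082,0,0,0,0.6],[0.0015,0.001,0.082,0,0,0,0],[0.0015,0.001,0.082,0,0,0,0],[0.0015,0.001,0.082,0,0,0,0],[0.0015,0.001,0.082,0,0,0,0],[0.0015,0.001,0.082,0,0,0,0],[0.0015,0.001,0.082,0,0,0,0]]], force=25)

```text
time: 5.3
eef_pos: [0.6601, 0.067, 0.0784]
eef_rot: [[-0.001, 1.0, 0.0], [1.0, 0.001, 0.0], [0.0, 0.0, -1.0]]
ft_force: [-1.6, -0.4, 3.2]
grip_width: 0.141
```

play_rows(steps=[[[0,0,-0.02,0,0,0,0],[0,0,-0.045,0,0,0,0],[0,0,-0.085,0,0,0,0],[0,0,-0.085,0,0,0,0],[-0.0515,-0.12,-0.085,0,0,0,0],[-0.0515,-0.12,-0.085,0,0,0,0],[-0.0515,-0.12,-0.085,0,0,0,0],[-0.0515,-0.12,-0.085,0,0,0,0],[-0.0515,-0.12,-0.085,0,0,0,0],[-0.0515,-0.12,-0.085,0,0,0,0]]])

```text
time: 6.55
eef_pos: [0.5413, 0.0158, 0.1635]
eef_rot: [[-0.001, 1.0, 0.001], [1.0, 0.001, 0.0], [0.0, 0.001, -1.0]]
ft_force: [-0.1, 1.4, -1.2]
grip_width: 0.14
```

```bash
python3 - <<'E'
from h import *
c=cap('wrist','w3');s=cap('scene','s3');print(c['s']['eef_pos'],c['s']['grip_width'])
a=cv2.resize(c['color'][140:300,230:420],None,fx=2.5,fy=2.5)
b=cv2.resize(s['color'][110:270,240:370],None,fx=2.5,fy=2.5)
cv2.imwrite('pics/w3b.png',np.hstack([a,b]))
E
```

```text
[0.54130411 0.0157768  0.16352664] 0.13966650132306052
```

View pics/w3b.png

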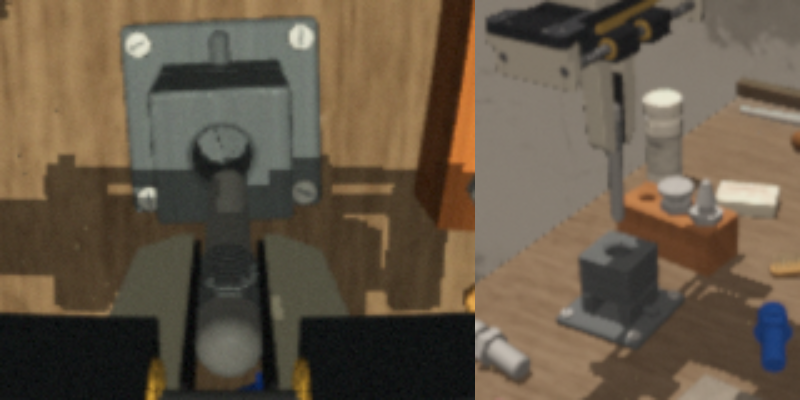

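```bash
python3 - <<'E'
from h import *
c=ld('w3')
f=lambda x,y,z:onz(c,x/2.5+230,y/2.5+140,z)
print('bore',f(222,150,.066),'tip',f(229,175,.095),f(227,168,.095),'head',f(228,350,.199))
for q in((138,44),(302,37),(148,199),(304,192)): print(f(*q,.009))
print(sum(f(*q,.009) for q in((138,44),(302,37),(148,199),(304,192)))/4)
E
```

```text
bore [0.54030894 0.01769231 0.066     ] tip [0.54271676 0.01776642 0.095     ] [0.54207258 0.02010772 0.095     ] head [0.54225372 0.01545782 0.199     ]
[0.50467322 0.0474436  0.009     ]
[0.57339628 0.05052546 0.009     ]
[ 0.50727661 -0.02138985  0.009     ]
[ 0.57610755 -0.01794589  0.009     ]
[0.54036341 0.01465833 0.009     ]
```

play_rows(steps=[[[0,-0.002,0,0,0,0,0],[0,-0.002,0.015,0,0,0,0],[0,-0.002,0.028,0,0,0,0],[0,-0.002,0.036,0,0,0,0],[0,-0.002,0.043,0,0,0,0],[0,-0.002,0.049,0,0,0,0],[0,-0.002,0.055,0,0,0,0],[0,-0.002,0.06,0,0,0,0],[0,-0.002,0.065,0,0,0,0],[0,-0.002,0.068,0,0,0,0]]])

```text
time: 7.9
eef_pos: [0.5384, 0.0154, 0.0952]
eef_rot: [[-0.001, 1.0, 0.001], [1.0, 0.001, -0.0], [-0.0, 0.001, -1.0]]
ft_force: [-1.7, -0.6, 4.0]
grip_width: 0.141
```

play_rows(steps=[[[0,0,0,0,0,0,0],[0,0,0,0,0,0,0],[0,0,0.0005,0,0,0,0],[0,0,0.0005,0,0,0,0],[0,0,-0.02,0,0,0,0],[0,0,-0.04,0,0,0,0],[0,0,-0.07,0,0,0,0],[0,0,-0.07,0,0,0,0],[0,0,-0.07,0,0,0,0],[0,0,-0.07,0,0,0,0]]])

```text
time: 9.15
eef_pos: [0.5371, 0.0155, 0.1634]
eef_rot: [[-0.001, 1.0, -0.003], [1.0, 0.001, 0.0], [0.0, -0.003, -1.0]]
ft_force: [-0.0, -0.5, -0.8]
grip_width: 0.143
```

```bash
python3 - <<'E'
from h import *
c=cap('wrist','w4');s=cap('scene','s4');print(c['s']['eef_pos'],c['s']['grip_width'],c['s']['ft_force'])
a=cv2.resize(c['color'][140:300,230:420],None,fx=2.5,fy=2.5)
b=cv2.resize(s['color'][110:270,240:370],None,fx=2.5,fy=2.5)
cv2.imwrite('pics/w4b.png',np.hstack([a,b]))
E
```

```text
[0.53709291 0.01550354 0.1633842 ] 0.14322828943880703 [-0.02042901 -0.54939043 -0.84742946]
```

View pics/w4b.png

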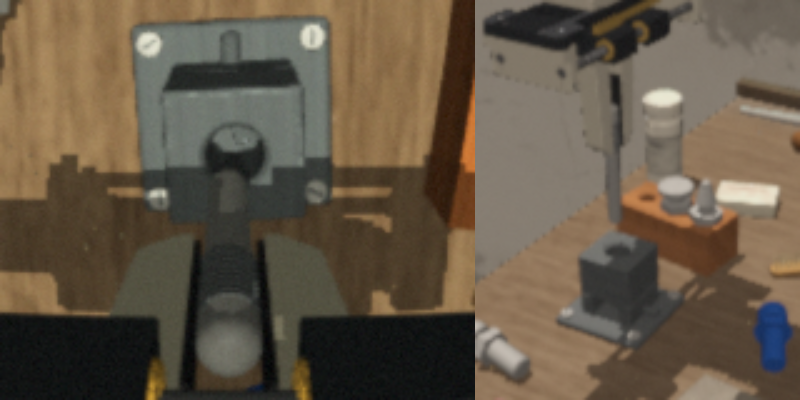

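```bash
python3 - <<'E'
from h import *
a,b=[cv2.cvtColor(ld(k)['color'],cv2.COLOR_BGR2GRAY) for k in('w3','w4')]
for (u0,u1,v0,v1) in((311,333,232,294),(312,332,262,294),(312,332,232,258)):
    T=a[v0:v1,u0:u1];S=b[v0-6:v1+6,u0-6:u1+6];r=cv2.matchTemplate(S,T,cv2.TM_CCOEFF_NORMED);_,m,_,p=cv2.minMaxLoc(r);print(m,p[0]-6,p[1]-6)
for k in('s3','s4'):
    c=ld(k);E=c['extrinsics'];p=np.array(c['s']['eef_pos'])-[0,0,.0684];q=E[:3,:3]@p+E[:3,3];print(k,c['fx']*q[0]/q[2]+c['cx'],c['fy']*q[1]/q[2]+c['cy'])
E
```

```text
0.9342889189720154 0 0
0.9706099033355713 0 0
0.5669246912002563 1 3
s3 296.9528805837016 197.3133119791246
s4 295.9963350386073 198.06530528125163
```

play_rows(steps=[[[0.0515,0.122,0,0,0,0,0],[0.0515,0.122,0,0,0,0,0],[0.0515,0.122,0,0,0,0,0],[0.0515,0.122,0,0,0,0,0],[0.0515,0.122,0.02,0,0,0,0],[0.0515,0.122,0.038,0,0,0,0],[0.0515,0.122,0.038,0,0,0,0],[0.0515,0.122,0.038,0,0,0,0],[0.0515,0.122,0.038,0,0,0,0],[0.0515,0.122,0.038,0,0,0,0]]])

```text
time: 10.5
eef_pos: [0.6605, 0.067, 0.128]
eef_rot: [[-0.001, 1.0, 0.001], [1.0, 0.001, 0.0], [0.0, 0.001, -1.0]]
ft_force: [-0.3, 0.4, -1.1]
grip_width: 0.143
```

```bash
python3 - <<'E'
from h import *
c=cap('wrist','w5');s=cap('scene','s5');print(c['s']['eef_pos'],c['s']['eef_rot'],c['s']['ft_force'])
a=cv2.resize(c['color'][150:290,260:400],None,fx=2.8,fy=2.8)
b=cv2.resize(s['color'][120:260,260:400],None,fx=2.8,fy=2.8)
cv2.imwrite('pics/w5b.png',np.hstack([a,b]))
E
```

```text
[0.66053433 0.06702249 0.12797123] [[-6.81184709e-04  9.99998894e-01  1.32247220e-03]
 [ 9.99999767e-01  6.81137738e-04  3.59677079e-05]
 [ 3.50668824e-05  1.32249639e-03 -9.99999125e-01]] [-0.27442874  0.38768798 -1.13484054]
```

View pics/w5b.png

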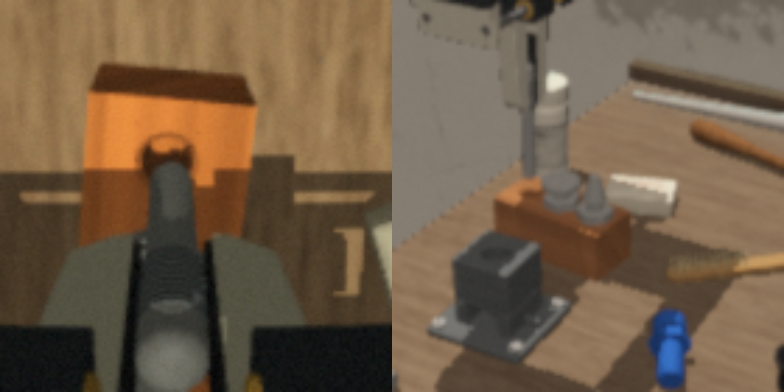

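play_rows(steps=[[[0,-0.0007,0,0,0,0,0],[0,-0.0007,0.01,0,0,0,0],[0,-0.0007,0.016,0,0,0,0],[0,-0.0007,0.022,0,0,0,0],[0,-0.0007,0.029,0,0,0,0],[0,-0.0007,0.036,0,0,0,0],[0,-0.0007,0.042,0,0,0,0],[0,-0.0007,0.047,0,0,0,0],[0,-0.0007,0.048,0,0,0,0],[0,-0.0007,0.048,0,0,0,0]]])

```text
time: 11.85
eef_pos: [0.6594, 0.067, 0.0792]
eef_rot: [[-0.001, 1.0, 0.0], [1.0, 0.001, 0.0], [0.0, 0.0, -1.0]]
ft_force: [-0.2, -0.4, -0.9]
grip_width: 0.137
```

play_rows(steps=[[[0,0,0,0,0,0,0.4],[0,0,0,0,0,0,0.4],[0,0,0,0,0,0,0.4],[0,0,-0.02,0,0,0,0.4],[0,0,-0.05,0,0,0,0.4],[0,0,-0.08,0,0,0,0.5],[0,-0.06,-0.1,0,0,0,0.5],[0,-0.12,-0.1,0,0,0,0.5],[-0.03,-0.18,-0.1,0,0,0,0.5],[-0.03,-0.18,-0.1,0,0,0,0.5]]])

```text
time: 13.1
eef_pos: [0.4759, 0.0361, 0.1794]
eef_rot: [[0.0, 1.0, -0.001], [1.0, -0.0, -0.0], [-0.0, -0.001, -1.0]]
ft_force: [0.6, 0.2, 0.5]
grip_width: 0.501
```

```bash
python3 - <<'E'
from h import *
c=cap('wrist','w6');print(c['s']['eef_pos'])
a=cv2.resize(c['color'][40:320,120:500],None,fx=2.1,fy=2.1)
cv2.imwrite('pics/w6b.png',a)
E
```

```text
[0.47587905 0.03613699 0.17942115]
```

View pics/w6b.png

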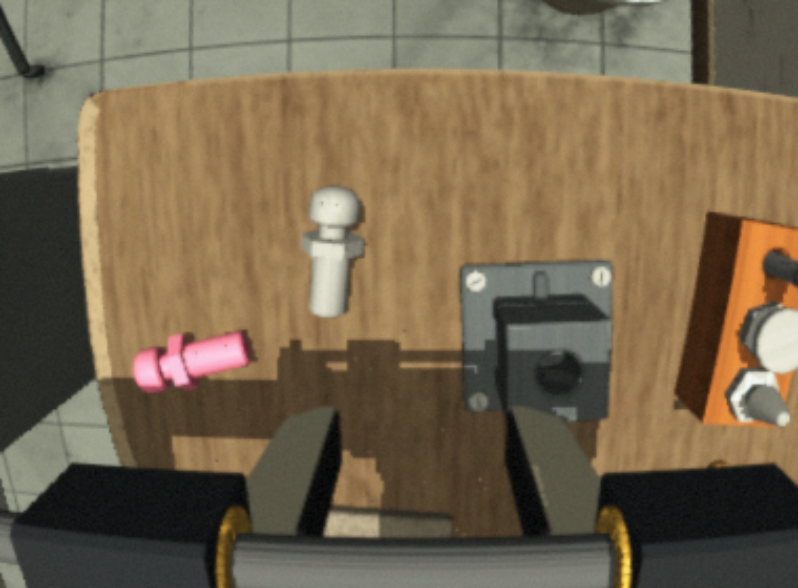

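```bash
python3 - <<'E'
from h import *
c=ld('w6');f=lambda x,y,z:onz(c,x/2.1+120,y/2.1+40,z)
for n,q,z in(('shank low',(328,300),.011),('shank hi',(331,262),.013),('collar',(332.5,243),.015),('head',(336,205),.016),('foot end',(328,315),.012),('dome end',(336,187),.016)): print(n,f(*q,z).round(4))
t=ld('top0')
for n,q,z in(('foot',(250+160/4,150+486/4),.010),('collar',(250+91/4,150+478/4),.014),('dome',(250+38/4,150+474/4),.017)):print('top',n,onz(t,*q,z).round(4))
E
```

```text
shank low [0.4266 0.0374 0.011 ]
shank hi [0.4291 0.0582 0.013 ]
collar [0.4304 0.0685 0.015 ]
head [0.4328 0.0882 0.016 ]
foot end [0.4264 0.0294 0.012 ]
dome end [0.4329 0.0975 0.016 ]
top foot [0.424  0.0254 0.01  ]
top collar [0.4283 0.0647 0.014 ]
top dome [0.4303 0.0946 0.017 ]
```

Stake measured at 68 mm long, which matches. Foot at about (0.4255, 0.028), axis 6° off +y towards +x. Plan: grip the shank with a 35° pre-tilt, lift, turn 83°, and set it down slightly to the left.

```bash
cat >> h.py <<'E'
def tilt(th,yaw=5.8):
    a=np.radians(yaw);u=np.array([np.sin(a),np.cos(a),0]);v=np.array([np.cos(a),-np.sin(a),0])
    return np.c_[u,v,[0,0,-1.]]@Ro.from_rotvec([0,th,0],degrees=True).as_matrix()
E
python3 - <<'E'
from h import *
R=tilt(-35);print(R.round(3));T=np.array([.4272,.0451,.006]);go(T-.08*R[:,2],R)
E
```

```text
[[ 0.083  0.995 -0.058]
 [ 0.815 -0.101 -0.571]
 [-0.574  0.    -0.819]]
shift [ 0.0544 -0.0465  0.1089] turn [  1.88 -34.96   5.57]
```

play_rows(steps=[[[0.03,-0.0465,0.0,0.5,-9,1.4,0.5],[0.054,-0.0465,0.02,0.9,-17.5,2.8,0.5],[0.0544,-0.0465,0.04,1.4,-26,4.2,0.5],[0.0544,-0.0465,0.06,1.9,-35,5.6,0.5],[0.0544,-0.0465,0.09,1.9,-35,5.6,0.5],[0.0544,-0.0465,0.109,1.9,-35,5.6,0.5],[0.0544,-0.0465,0.109,1.9,-35,5.6,0.5],[0.0544,-0.0465,0.109,1.9,-35,5.6,0.5],[0.0544,-0.0465,0.109,1.9,-35,5.6,0.5],[0.0544,-0.0465,0.109,1.9,-35,5.6,0.5]]])

```text
time: 14.4
eef_pos: [0.4335, 0.0914, 0.0711]
eef_rot: [[0.083, 0.995, -0.058], [0.815, -0.101, -0.57], [-0.573, -0.0, -0.82]]
ft_force: [-0.2, -0.4, -0.4]
grip_width: 0.497
```

```bash
python3 - <<'E'
from h import *
c=cap('wrist','w7');print(c['s']['eef_pos'],c['s']['joint_positions'].round(0))
R=tilt(-35);T=np.array([.4272,.0451,.006]);go(T,R)
cv2.imwrite('pics/w7b.png',cv2.resize(c['color'][60:360,140:500],None,fx=2,fy=2))
E
```

```text
[0.43353521 0.09142768 0.07114354] [ 29.  12. 104. -28.  86.  42.]
shift [-0.001  -0.0013  0.0799] turn [-0.04 -0.02  0.02]
```

View pics/w7b.png

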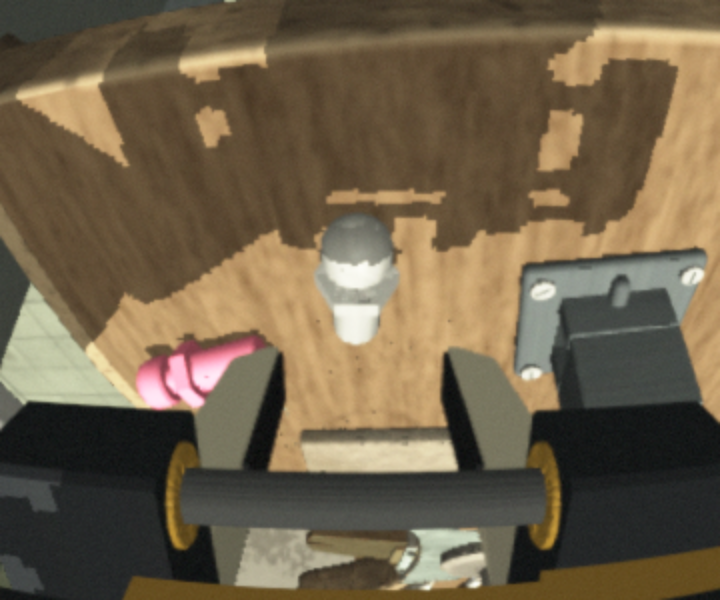

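play_rows(steps=[[[-0.001,-0.002,0.02,0,0,0,0.5],[-0.001,-0.002,0.045,0,0,0,0.5],[-0.001,-0.002,0.065,0,0,0,0.5],[-0.001,-0.002,0.08,0,0,0,0.5],[-0.001,-0.002,0.08,0,0,0,0.5],[-0.001,-0.002,0.08,0,0,0,0],[-0.001,-0.002,0.08,0,0,0,0],[-0.001,-0.002,0.08,0,0,0,0],[-0.001,-0.002,0.08,0,0,0,0],[-0.001,-0.002,0.08,0,0,0,0]]], force=30)

```text
time: 15.7
eef_pos: [0.4264, 0.0448, 0.006]
eef_rot: [[0.082, 0.995, -0.059], [0.814, -0.101, -0.572], [-0.575, -0.001, -0.818]]
ft_force: [-0.6, -0.1, 8.8]
grip_width: 0.206
```

play_rows(steps=[[[-0.0115,0,-0.0164,0,0,0,0],[-0.023,0,-0.0327,0,0,0,0],[-0.0154,-0.0045,-0.0993,0,0,0,0],[-0.0154,-0.0045,-0.0993,0,7,0,0],[-0.0154,-0.0045,-0.0993,0,15,0,0],[-0.0154,-0.0045,-0.0993,0,23,0,0],[-0.0154,-0.0045,-0.0993,0,31,0,0],[-0.0154,-0.0045,-0.0993,0,39,0,0],[-0.0154,-0.0045,-0.0993,0,47,0,0],[-0.0154,-0.0045,-0.0993,0,47,0,0]]])

```text
time: 16.95
eef_pos: [0.426, 0.0874, 0.0953]
eef_rot: [[0.104, 0.994, 0.02], [0.973, -0.106, 0.206], [0.207, -0.002, -0.978]]
ft_force: [-0.1, 0.7, -1.5]
grip_width: 0.212
```

```bash
python3 - <<'E'
from h import *
s=arm.sense();print(s['eef_pos'],s['joint_positions'].round(0),s['grip_width'],s['ft_force'])
go([.4265,.09,.085],tilt(48.3))
E
```

```text
[0.4259912  0.08742915 0.09533079] [ -6. -16. 121.  12.  75.  -3.] 0.21178771560679102 [-0.11848863  0.66768684 -1.48753206]
shift [0.0004 0.0003 0.0106] turn [ 2.000e-02  3.633e+01 -3.100e-01]
```

play_rows(steps=[[[0,0,0.003,0,7,0,0],[0,0,0.005,0,14,0,0],[0,0,0.007,0,21,0,0],[0,0,0.009,0,28,0,0],[0,0,0.01,0,36.3,-0.3,0],[0,0,0.01,0,36.3,-0.3,0],[0,0,0.01,0,36.3,-0.3,0],[0,0,0.01,0,36.3,-0.3,0],[0,0,0.01,0,36.3,-0.3,0],[0,0,0.01,0,36.3,-0.3,0]]])

```text
time: 18.2
eef_pos: [0.4266, 0.0918, 0.086]
eef_rot: [[0.062, 0.995, 0.072], [0.664, -0.095, 0.742], [0.745, 0.002, -0.667]]
ft_force: [0.2, 0.1, -2.5]
grip_width: 0.207
```

```bash
python3 - <<'E'
from h import *
c=cap('scene','s8');t=cap('top','t8');s=c['s'];print(s['eef_pos'],s['eef_rot'].round(3),s['joint_positions'].round(0),s['grip_width'],s['ft_force'])
a=cv2.resize(c['color'][120:300,160:340],None,fx=2.2,fy=2.2)
b=cv2.resize(t['color'][180:300,220:340],None,fx=3.3,fy=3.3)
cv2.imwrite('pics/s8b.png',np.hstack([a,b]))
E
```

```text
[0.4265861  0.09180304 0.08603753] [[ 0.062  0.995  0.072]
 [ 0.664 -0.095  0.742]
 [ 0.745  0.002 -0.667]] [-32.   1. 122.  42.  85. -41.] 0.2065132066756277 [ 0.19681882  0.13689623 -2.47680144]
```

View pics/s8b.png

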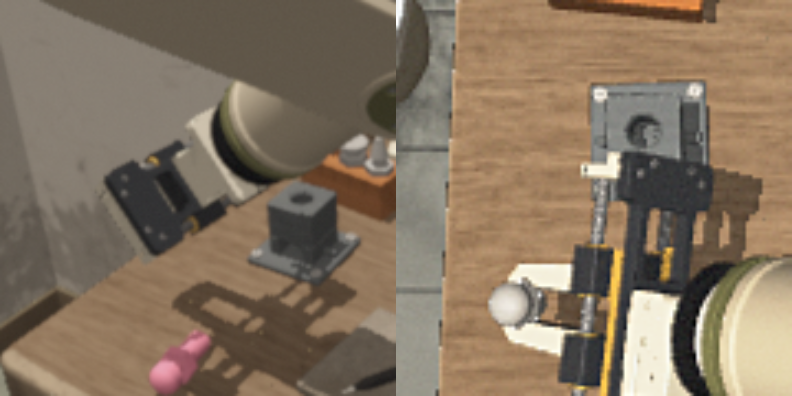

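```bash
python3 - <<'E'
from h import *
c=ld('t8');W=cloud(c);p=np.array(c['s']['eef_pos']);R=c['s']['eef_rot']
G=p-.008*np.array(R)[:,2];print('grip point',G)
for v in(269,272,275):
  for u in range(246,270,1): print(v,u,W[v,u].round(4),c['color'][v,u]) if v==272 else 0
m=(W[...,2]>.11)&(W[...,2]<.16)&(W[...,1]>.06)&(W[...,0]<.46)&(W[...,0]>.39)
q=W[m];print(len(q),q.min(0),q.max(0),q.mean(0))
# dome plane-fit
A=np.c_[q[:,:2]-q[:,:2].mean(0),np.ones(len(q))];k=q[:,2]>q[:,2].max()-.009
print(np.linalg.lstsq(A[k],q[k,2],rcond=None)[0],k.sum(),q[k].mean(0))
E
```

```text
grip point [0.42593443 0.08581582 0.09125011]
272 246 [0.4218 0.1282 0.0007] [ 82 108 147]
272 247 [4.218e-01 1.260e-01 2.000e-04] [ 73 108 143]
272 248 [0.425  0.0988 0.1337] [172 179 185]
272 249 [0.4251 0.096  0.1379] [201 215 222]
272 250 [0.4252 0.0937 0.1401] [205 219 224]
272 251 [0.4252 0.0918 0.1393] [218 226 233]
272 252 [0.4252 0.0898 0.1399] [222 232 237]
272 253 [0.4253 0.0877 0.1408] [226 233 238]
272 254 [0.4253 0.0858 0.1404] [226 235 239]
272 255 [0.4253 0.0836 0.1417] [226 235 239]
272 256 [0.4253 0.0819 0.1401] [214 223 229]
272 257 [0.4253 0.0801 0.139 ] [196 214 220]
272 258 [0.4253 0.0781 0.1392] [175 189 198]
272 259 [0.4253 0.0766 0.1364] [162 174 181]
272 260 [0.4252 0.0754 0.1316] [82 86 89]
272 261 [0.425  0.0747 0.1232] [73 76 79]
272 262 [0.4247 0.0744 0.1119] [132 142 146]
272 263 [0.4248 0.0723 0.1118] [89 91 96]
272 264 [0.4241 0.0743 0.0844] [67 69 68]
272 265 [0.424  0.0732 0.0775] [72 81 86]
272 266 [ 0.4222  0.082  -0.0009] [107 136 172]
272 267 [ 0.4222  0.0799 -0.0024] [ 99 136 173]
272 268 [ 0.4222  0.0774 -0.0009] [102 138 176]
272 269 [ 0.4222  0.0752 -0.0016] [61 82 99]
301 [0.39753892 0.06000235 0.11013625] [0.44884567 0.09891475 0.14209889] [0.42444762 0.07805108 0.12597338]
[-0.01824432 -0.0137332   0.13760571] 120 [0.42609147 0.08690514 0.13745413]
```

Dome centre sits 1 mm from the grip point's vertical, so the stake is upright to about 0.03 rad with its foot at z ≈ 0.073. Lowering.

play_rows(steps=[[[-0.015,0,0.0134,0,0,0,0],[-0.03,0,0.0268,0,0,0,0],[-0.04,0,0.0358,0,0,0,0],[-0.045,0,0.0403,0,0,0,0],[-0.048,0,0.043,0,0,0,0],[-0.05,0,0.0448,0,0,0,0],[-0.0507,0,0.0454,0,0,0,0],[-0.0515,0,0.0461,0,0,0,0],[-0.0515,0,0.0461,0,0,0,0],[-0.0515,0,0.0461,0,0,0,0]]])

```text
time: 19.55
eef_pos: [0.4265, 0.0917, 0.0166]
eef_rot: [[0.064, 0.995, 0.072], [0.663, -0.096, 0.743], [0.746, 0.001, -0.666]]
ft_force: [-0.0, -0.2, -2.5]
grip_width: 0.206
```

Still no contact (force unchanged at −2.5 N). Lower in small steps.

play_rows(steps=[[[-0.0004,0,0.0003,0,0,0,0],[-0.0007,0,0.0007,0,0,0,0],[-0.0011,0,0.001,0,0,0,0],[-0.0015,0,0.0013,0,0,0,0],[-0.0015,0,0.0013,0,0,0,0],[-0.0018,0,0.0017,0,0,0,0],[-0.0022,0,0.002,0,0,0,0],[-0.0022,0,0.002,0,0,0,0],[-0.0022,0,0.002,0,0,0,0],[-0.0022,0,0.002,0,0,0,0]]])

```text
time: 20.8
eef_pos: [0.4265, 0.0918, 0.0136]
eef_rot: [[0.064, 0.995, 0.072], [0.662, -0.096, 0.743], [0.746, 0.001, -0.666]]
ft_force: [-1.5, -0.1, 1.9]
grip_width: 0.208
```

Contact (force up by 4.4 N). Release, wait, and back off along the fingers.

play_rows(steps=[[[0,0,0,0,0,0,0.5],[0,0,0,0,0,0,0.5],[0,0,0,0,0,0,0.5],[0,0,0,0,0,0,0.5],[0,0,0,0,0,0,0.5],[0,0,-0.015,0,0,0,0.5],[0,0,-0.04,0,0,0,0.5],[0,0,-0.08,0,0,0,0.5],[0,0,-0.13,0,0,0,0.5],[0,0,-0.13,0,0,0,0.5]]])

```text
time: 22.05
eef_pos: [0.4191, -0.0087, 0.1027]
eef_rot: [[0.062, 0.995, 0.078], [0.666, -0.099, 0.739], [0.743, 0.006, -0.669]]
ft_force: [-0.7, -0.7, -0.2]
grip_width: 0.499
```

```bash
python3 - <<'E'
from h import *
c=cap('top','t9');W=cloud(c);s=c['s'];print(s['eef_pos'],s['ft_force'],s['grip_width'])
m=(W[...,2]>.045)&(W[...,2]<.08)&(W[...,1]>.05)&(W[...,0]<.48)&(W[...,0]>.38)
q=W[m];print(len(q),q.min(0),q.max(0),(q.min(0)+q.max(0))/2)
v,u=np.where(m);print(u.min(),u.max(),v.min(),v.max())
go([.426,.086,.16],Y90)
E
```

```text
[ 0.41913528 -0.00872907  0.10270129] [-0.6683186  -0.70478611 -0.21577108] 0.49879689572725827
116 [0.41286722 0.0700984  0.05360552] [0.43636359 0.0955842  0.06995244] [0.4246154  0.0828413  0.06177898]
256 268 266 277
shift [ 0.106  -0.0011  0.0301] turn [  2.55 -48.08  -5.24]
```

Stake stands upright: top at z = 0.070, 25 mm round outline, near (0.4255, 0.084). Levelling the hand above it.

play_rows(steps=[[[0.0446,0,-0.04,0.4,-8,-0.9,0.5],[0.0446,0,-0.04,0.8,-16,-1.8,0.5],[0.06,0,-0.01,1.3,-24,-2.6,0.5],[0.08,0,0.01,1.7,-32,-3.5,0.5],[0.104,-0.0015,0.03,2.1,-40,-4.4,0.5],[0.1045,-0.0015,0.0286,2.55,-48.1,-5.2,0.5],[0.1045,-0.0015,0.0286,2.55,-48.1,-5.2,0.5],[0.1045,-0.0015,0.0286,2.55,-48.1,-5.2,0.5],[0.1045,-0.0015,0.0286,2.55,-48.1,-5.2,0.5],[0.1045,-0.0015,0.0286,2.55,-48.1,-5.2,0.5]]])

```text
time: 23.35
eef_pos: [0.4242, 0.0847, 0.1586]
eef_rot: [[0.001, 1.0, -0.004], [1.0, -0.001, 0.003], [0.003, -0.004, -1.0]]
ft_force: [-0.9, -0.4, 0.3]
grip_width: 0.502
```

```bash
python3 - <<'E'
from h import *
c=cap('wrist','w9');s=c['s'];print(s['eef_pos'],s['eef_rot'].round(3))
h=cv2.cvtColor(c['color'],cv2.COLOR_BGR2HSV)
E=None
T=c['T_tool_cam'];R=np.array(s['eef_rot']);p=np.array(s['eef_pos'])
# expected pixel of the head
X=np.linalg.inv(T)@np.r_[R.T@(np.array([.4255,.084,.062])-p),1];d=X[:3]
th=np.arctan2(np.hypot(*d[:2]),d[2]);e=d[:2]/np.hypot(*d[:2])*th*c['fx'];u,v=int(e[0]+c['cx']),int(e[1]+c['cy']);print(u,v)
m=((h[...,1]<50)&(h[...,2]>90)).astype(np.uint8);m[:v-45]=0;m[v+45:]=0;m[:,:u-45]=0;m[:,u+45:]=0
n,L,S,C=cv2.connectedComponentsWithStats(m)
for k in range(1,n):
    if S[k,4]>60: print(S[k],C[k],onz(c,S[k,0]+(S[k,2]-1)/2,S[k,1]+(S[k,3]-1)/2,.06))
cv2.imwrite('pics/w9b.png',cv2.resize(c['color'][120:300,220:420],None,fx=3,fy=3))
E
```

```text
[0.42420124 0.08465896 0.15856764] [[ 0.001  1.    -0.004]
 [ 1.    -0.001  0.003]
 [ 0.003 -0.004 -1.   ]]
321 203
[307 181  33  35 857] [323.11435239 197.54842474] [0.42649204 0.08842405 0.06      ]
```

View pics/w9b.png

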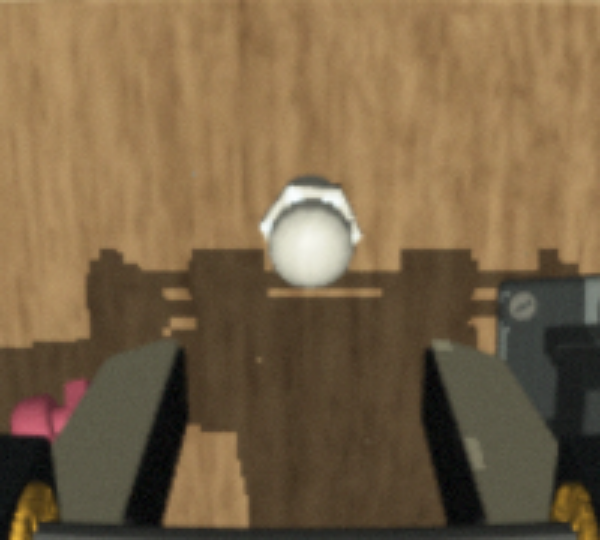

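Head circle at crop (311,243) is centred, upright on its foot, and standing free. Fingers straddle it evenly.

```bash
python3 - <<'E'
from h import *
c=ld('w9');p=onz(c,323.7,201,.06);print(p)
go([.4258,p[1]-.001,.04],Y90)
E
```

```text
[0.42712187 0.08564633 0.06      ]
shift [-0.0005  0.0019  0.1187] turn [-0.19 -0.16 -0.06]
```

play_rows(steps=[[[0,0.0018,0.03,-0.2,-0.15,0,0.5],[0,0.0018,0.06,-0.2,-0.15,0,0.5],[0,0.0018,0.09,-0.2,-0.15,0,0.5],[0,0.0018,0.105,-0.2,-0.15,0,0.5],[0,0.0018,0.113,-0.2,-0.15,0,0.5],[0,0.0018,0.113,-0.2,-0.15,0,0.5],[0,0.0018,0.113,-0.2,-0.15,0,0],[0,0.0018,0.113,-0.2,-0.15,0,0],[0,0.0018,0.113,-0.2,-0.15,0,0],[0,0.0018,0.113,-0.2,-0.15,0,0]]], force=25)

```text
time: 24.65
eef_pos: [0.4263, 0.0862, 0.0466]
eef_rot: [[-0.002, 1.0, 0.002], [1.0, 0.002, -0.0], [-0.0, 0.002, -1.0]]
ft_force: [-0.8, -0.7, 4.8]
grip_width: 0.267
```

```bash
cat > bore.py <<'E'
from h import *
def px(c,P):
    if 'extrinsics' in c:
        E=c['extrinsics'];q=P@E[:3,:3].T+E[:3,3];return c['fx']*q[...,0]/q[...,2]+c['cx'],c['fy']*q[...,1]/q[...,2]+c['cy']
    T=c['T_tool_cam'];R=np.array(c['s']['eef_rot']);q=(P-np.array(c['s']['eef_pos']))@R;q=(q-T[:3,3])@T[:3,:3]
    r=np.hypot(q[...,0],q[...,1]);k=np.arctan2(r,q[...,2])/r
    return c['fx']*k*q[...,0]+c['cx'],c['fy']*k*q[...,1]+c['cy']
def rect(c,x0,y0,z,h=.03,s=.00025):
    a=np.arange(-h,h,s);X,Y=np.meshgrid(x0+a,y0-a);u,v=px(c,np.stack([X,Y,X*0+z],-1))
    return cv2.remap(c['color'],u.astype(np.float32),v.astype(np.float32),cv2.INTER_LINEAR)
def bore(k,z=.066):
    c=ld(k);x0,y0=.540,.016;g=cv2.cvtColor(rect(c,x0,y0,z),cv2.COLOR_BGR2GRAY);g=cv2.GaussianBlur(g,(5,5),0)
    C=cv2.HoughCircles(g,cv2.HOUGH_GRADIENT,1.5,100,param1=60,param2=12,minRadius=40,maxRadius=56)
    if C is None: print(k,None);return
    u,v,r=C[0,0];print(k,'bore',np.round([x0-.03+u*.00025,y0+.03-v*.00025,r*.00025],4))
E
python3 - <<'E'
from bore import *
for k in('w1','w2','w3','w4','w6','top0','t2','t8','t9'): bore(k)
c=ld('w9');x0,y0=.427,.086;g=cv2.cvtColor(rect(c,x0,y0,.06),cv2.COLOR_BGR2GRAY)
C=cv2.HoughCircles(cv2.GaussianBlur(g,(5,5),0),cv2.HOUGH_GRADIENT,1.5,100,param1=60,param2=12,minRadius=48,maxRadius=58);u,v,r=C[0,0]
print('head',x0-.03+u*.00025,y0+.03-v*.00025,r*.00025)
E
```

```text
w1 bore [0.5406 0.0169 0.0114]
w2 bore [0.5244 0.0331 0.0103]
w3 bore [0.5406 0.0158 0.0126]
w4 bore [0.5402 0.0173 0.011 ]
w6 bore [0.5398 0.0162 0.0104]
top0 bore [0.5368 0.0132 0.0119]
t2 bore [0.5559 0.0184 0.0116]
t8 bore [0.5379 0.0147 0.0107]
t9 bore [0.5376 0.0132 0.0116]
head 0.4271875 0.0861875 0.013462501
```

Wrist and top views agree on the offset from stake to bore: (+0.113, −0.0694). Lift and carry.

play_rows(steps=[[[0,0,-0.02,0,0,0,0],[0,0,-0.055,0,0,0,0],[0,0,-0.088,0,0,0,0],[-0.02,0.033,-0.088,0,0,0,0],[-0.045,0.073,-0.088,0,0,0,0],[-0.06,0.098,-0.088,0,0,0,0],[-0.0694,0.113,-0.088,0,0,0,0],[-0.0694,0.113,-0.088,0,0,0,0],[-0.0694,0.113,-0.088,0,0,0,0],[-0.0694,0.113,-0.088,0,0,0,0]]])

```text
time: 25.9
eef_pos: [0.5381, 0.0175, 0.1339]
eef_rot: [[-0.002, 1.0, 0.0], [1.0, 0.002, -0.0], [-0.0, 0.0, -1.0]]
ft_force: [-0.0, -0.1, -1.9]
grip_width: 0.269
```

```bash
python3 - <<'E'
from bore import *
c=cap('scene','s10');cap('wrist','w10');s=arm.sense();print(s['eef_pos'],s['eef_rot'].round(4).tolist(),s['grip_width'],s['ft_force'])
go([.5393,.0168,s['eef_pos'][2]])
bore('w10')
# shank in scene: edges of bright rod at rows
h=cv2.cvtColor(c['color'],cv2.COLOR_BGR2HSV)
p=np.array(s['eef_pos'])
for dz in(-.0106,-.0206,-.0306,-.0416):
    u,v=px(c,p+[0,0,dz]);row=c['color'][int(round(v)),int(u)-16:int(u)+17].mean(1).round().astype(int);print(dz,round(float(u),1),round(float(v),1),row)
E
```

```text
[0.53842732 0.01738062 0.13412895] [[-0.0022, 1.0, 0.0007], [1.0, 0.0022, -0.0003], [-0.0003, 0.0007, -1.0]] 0.2667559644756056 [ 0.55878105  0.07319152 -1.75864034]
shift [-0.0006  0.0009  0.    ] turn [0.04 0.02 0.12]
w10 bore [0.5398 0.0139 0.0121]
-0.0106 294.9 185.7 [125 124 124 125 125 125 123 123 123 103  84  88  98 100 101 104 107 108
 106 105 103  96  88  84  90 121 130 128 111  96  95  92  91]
-0.0206 295.1 189.9 [123 124 123 123 124 124 123 124 116 114 111 103  91  90  94  94  97  95
  92  88  86 110 128 134 136 135 131 121 118 118 117 112  93]
-0.0306 295.4 194.1 [124 124 111 118 122 121 120 119 118 118 117 109  90  87  93  94  96  95
  92  88  82  69  63  63  68  73  84  96 108 118 125 128 130]
-0.0416 295.7 198.6 [119 119 119 117 114 113 112 113 115 115 117 115 100  91  91  92  95  94
  92  87  81  71  69  68  67  65  61  64  64  64  65  62  61]
```

play_rows(steps=[[[-0.0005,0.0007,0,0,0,0,0],[-0.0005,0.0007,0.01,0,0,0,0],[-0.0005,0.0007,0.018,0,0,0,0],[-0.0005,0.0007,0.021,0,0,0,0],[-0.0005,0.0007,0.023,0,0,0,0],[-0.0005,0.0007,0.025,0,0,0,0],[-0.0005,0.0007,0.027,0,0,0,0],[-0.0005,0.0007,0.0285,0,0,0,0],[-0.0005,0.0007,0.0285,0,0,0,0],[-0.0005,0.0007,0.0285,0,0,0,0]]])

```text
time: 27.25
eef_pos: [0.5396, 0.0164, 0.1056]
eef_rot: [[-0.002, 1.0, 0.001], [1.0, 0.002, -0.0], [-0.0, 0.001, -1.0]]
ft_force: [0.9, -0.4, -1.4]
grip_width: 0.267
```

Foot is 7 mm down with no resistance. Continue to home.

play_rows(steps=[[[0,0,0.003,0,0,0,0],[0,0,0.006,0,0,0,0],[0,0,0.01,0,0,0,0],[0,0,0.014,0,0,0,0],[0,0,0.018,0,0,0,0],[0,0,0.021,0,0,0,0],[0,0,0.024,0,0,0,0],[0,0,0.0255,0,0,0,0],[0,0,0.0265,0,0,0,0],[0,0,0.0265,0,0,0,0]]])

```text
time: 28.5
eef_pos: [0.5396, 0.0164, 0.0791]
eef_rot: [[-0.002, 1.0, 0.001], [1.0, 0.002, -0.0], [-0.0, 0.001, -1.0]]
ft_force: [-0.2, -0.1, -2.2]
grip_width: 0.265
```

play_rows(steps=[[[0,0,0.0004,0,0,0,0],[0,0,0.0008,0,0,0,0],[0,0,0.0012,0,0,0,0],[0,0,0.0015,0,0,0,0],[0,0,0.0015,0,0,0,0],[0,0,0.0015,0,0,0,0.45],[0,0,0.0015,0,0,0,0.45],[0,0,0.0015,0,0,0,0.45],[0,0,0.0015,0,0,0,0.45],[0,0,0.0015,0,0,0,0.45]]])

```text
time: 29.75
eef_pos: [0.5395, 0.0164, 0.0775]
eef_rot: [[-0.002, 1.0, 0.001], [1.0, 0.002, -0.0], [-0.0, 0.001, -1.0]]
ft_force: [0.2, 0.3, -0.4]
grip_width: 0.449
```

play_rows(steps=[[[0,0,-0.02,0,0,0,0.45],[0,0,-0.05,0,0,0,0.45],[0,0,-0.09,0,0,0,0.45],[0,0,-0.11,0,0,0,0.45],[0,-0.06,-0.11,0,0,0,0.45],[0,-0.1,-0.11,0,0,0,0.45],[0,-0.13,-0.11,0,0,0,0.45],[0,-0.13,-0.11,0,0,0,0.45],[0,-0.13,-0.11,0,0,0,0.45],[0,-0.13,-0.11,0,0,0,0.45]]])

```text
time: 31.0
eef_pos: [0.4101, 0.0162, 0.1874]
eef_rot: [[-0.002, 1.0, 0.0], [1.0, 0.002, -0.0], [-0.0, 0.0, -1.0]]
ft_force: [-1.0, -1.3, -0.0]
grip_width: 0.449
```

```bash
python3 - <<'E'
from bore import *
for k,n in(('top','t11'),('scene','s11')):
    c=cap(k,n);W=cloud(c);
    m=(W[...,2]>.06)&(W[...,2]<.13)&(abs(W[...,0]-.538)<.03)&(abs(W[...,1]-.014)<.03);q=W[m]
    print(n,'holder/stake',q.min(0).round(4),q.max(0).round(4));k2=q[:,2]>.09;print((q[k2].min(0)+q[k2].max(0))/2)
    m=(W[...,2]>.05)&(abs(W[...,0]-.659)<.012)&(abs(W[...,1]-.066)<.012);q=W[m];print('drift',q[:,2].max().round(4),q[q[:,2]>.1].mean(0).round(4),q[(q[:,2]>.05)&(q[:,2]<.075)].mean(0).round(4))
s=arm.sense();print(s['time'],s['eef_pos'],s['ft_force'])
E
```

```text
t11 holder/stake [ 0.5153 -0.012   0.0605] [0.5641 0.0376 0.1021]
[0.53903867 0.01397727 0.09614296]
drift 0.116 [0.6562 0.0635 0.1102] [0.6541 0.0626 0.0585]
s11 holder/stake [ 0.5103 -0.0109  0.06  ] [0.5634 0.0413 0.1006]
[0.53498348 0.01349672 0.09529409]
drift 0.1145 [0.6535 0.0645 0.1081] [0.6531 0.0643 0.0621]
31.1 [0.40990397 0.0162332  0.18726758] [-0.01867004 -0.38225416 -0.31918404]
```

```bash
python3 -c "
from bench import arm
arm.finish_job();s=arm.sense();print(s['time'],s['grip_width'])"
```

```text
the job is handed in; nothing more can be done
the job is handed in; nothing more can be done
```

I pushed the drift down the bore with the broken shank inside and put it back in its hole. I then stood the grey dome-headed stake on its foot, let go, took it by the head and seated it in the holder. The job is handed in at about 31 s; no verdict is reported.

- **Shank:** the drift tip reached about 39.5 mm below the mouth, without slipping in the grip. The shank looked deeper in the bore afterwards, and the stake went fully in. I didn't separately check that it lies on the pocket floor.
- **Stake:** before the final grasp it stood free and upright. The last depth check puts its top at 100–102 mm, against 100 mm when fully home. It was within about 1.5 mm of the top camera's own bore estimate.
- **Drift:** upright with its top at 114.5–116 mm, against 115 mm when it stands on the hole's floor.
- **Robot and surroundings:** the hand was clear of everything, with no unusual contact force. I didn't re-measure the other stakes or the bystanders at the end.
- **Disagreements:** absolute positions from the top and wrist cameras differed by 2–3 mm throughout, so I moved by offsets measured within one camera. Scene-camera depth put the stake's centre about 4 mm short in x, but it sees only the near side.

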